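Set the photo turntable to its long mark and trip the camera

ROBOT

A 6-joint arm with a two-finger parallel gripper is mounted at the origin on the work surface. World frame = base frame: x ahead of the robot, y to its left, z up, the work surface at z = 0. Lengths are in m, angles in rad, forces in N, time in s.
With the tool pointing down it reaches from about 0.35 to 0.725 m from the base axis. Payload 4.3 kg.
Tool frame: the origin (TCP) lies at the very end of the fingers, on their centre line; the grasp point (between the pads) lies 19 mm behind it; z points along the fingers, x is the direction in which the jaws open and shut, and the axes are right-handed (so a half turn about z gives the same grasp; the last joint's range is limited). The gripper opens to 85 mm and grips with 20 to 120 N. Pads are 22 mm wide; open, the fingers measure 114 mm over their backs; the gripper's body (76 mm by 85 mm) begins 54 mm behind the grasp point. The pads swing forward as they close: fully open they stand 13 mm farther back than shut.
Start: joints at [-1.39, 0.377, 0.081, 1.274, 0, 1.46], TCP at [0.165, -0.551, 0.231] pointing down, gripper open.
Joint ranges: [-2.72, 2.72], [-0.84, 1.66], [-1.02, 1.22], [-1.77, 2.12], [-1.37, 1.28], [-3.14, 3.14]. Speed limits (rad/s): [2.57, 2.57, 3.14, 3.14, 3.14, 3.14].

INTERFACE

Orientations are given as a 3x3 rotation matrix whose columns are the frame's x, y, z axes.
In Python, from rig import r gives the robot as it stands.
- The arm moves only by the tool step_arm, never from a script. Its argument "deltas" is a list of rows, each a list of 3 entries, a list of its own where there are three numbers: the finger opening in mm, from 0 to 85.4, then the shift along the world's x, y, z in mm, then the turn, a rotation vector about the world's x, y, z in rad. In form: [[fingers, [dx, dy, dz], [ax, ay, az]], ...]. A call has 1 to 12 rows; each row is the pose to reach, as a shift and turn from the pose commanded when the call began; what a row does not reach only later rows make up. A row lasts 1/12 s, in which the tool goes at most 41.7 mm and 7.16 degrees, less where a joint would pass 70% of its speed; a pose out of reach is approached as far as the arm can. A call with a gripper value outside its range is refused whole. The fingers move at their own pace and stop on an object; "squeeze" is the grip in N (left out, the last holds). Time passes only in rows, so rows that repeat a pose let the fingers close. It gives the time, the measured TCP pose, the force and the opening at its end, in the units of the state.
- r.state(): the state, without advancing time (a new reading comes with each control period).
- r.read_camera(name): name is "scene" or "top" or "wrist"; returns a dict with "frame" (420x560x3 uint8, blue, green, red), "vertical_fov" (degrees; the focal length in pixels is half the picture's height over the tangent of half this angle, whatever the lens; pixels are square), "cx", "cy" (the principal point, pixels), "R" (3x3) and "t" (3): a world point X has camera coordinates R X + t. Camera axes: x right, y down, z forward; pixel columns grow to the right and rows downward; lengths in m; the calibration is good to about 2 mm. A picture is of the moment at which its call begins. There is no depth.
- r.finish_job(): hands the job in, once; it reports no verdict.
The state is a dict: "time_s": time; "joint_positions": joint angles; "joint_vel": joint speeds; "joint_efforts": joint torques, N m; "eef_pos": TCP position; "eef_rot": TCP orientation; "contact_force": force on the tool from outside, world axes, zero at the start; "wrist_torque": the same for the moment, N m; "opening": finger opening in m.
Only numpy, scipy, OpenCV 4.12 (cv2) and the standard library are available. Lean on these libraries where they do the work, as an engineer would, in place of code of your own. Each camera call takes 0.05 s, during which the arm holds its last target. There are 200 camera calls.

TASK

Push the upright paddle of the turntable's lever around until the lever's pointer rests on the one long mark of the scale, then press the camera release button on its small box all the way down and move clear. Only push with the fingers: do not pinch the paddle, press or turn the platter itself, touch the vase standing on it, or disturb the things around; the button must not be pressed before the pointer is on the mark.

Things in the scene. Friction and masses are not known exactly. Their poses are not given: they have to be found in the camera images.
- axis (a point): Point on the turntable's vertical turning axis, at the top face of the round wooden platter (180 mm across, 12 mm thick, top 42 mm above the table). Below the platter lies an aluminium scale disc 350 mm across (top 16 mm above the table) on a black foot 356 mm across, both fixed. The lever sticks out from the platter, towards the robot's side.
- paddle (a point): Centre of the top edge of the lever's upright dark steel paddle, 122 mm from the axis, 88 mm above the table. The paddle is a flat plate standing along the lever: 36 mm long radially, 12 mm thick; its two flat sides are free from 38 mm (top of the 14 mm wide lever bar) to 88 mm above the table and are what is pushed. x axis points inwards to the turntable's axis, z up.
- pointer (a point): Tip of the lever's pointer, 158 mm from the axis and 35 mm above the table: a 4 mm wide dark strip that continues the lever outward, in line with the paddle. x axis points inwards to the turntable axis.
- long_mark (a point): The target: point on the centre line of the one long black mark on the scale disc, 158 mm from the axis, 17 mm above the table. The mark is a radial bar 6 mm wide, from 106 to 172 mm from the axis; all other marks, every 10 degrees at the rim, are 14 mm long and 2 mm wide. The scale does not turn. x axis points inwards to the turntable's axis.
- release_top (a point): Centre of the top (about 48 mm above the table, released) of the camera release: a black push button 30 mm across in a black housing on a grey box of 75 by 95 by 30 mm, standing left or right of the turntable. Pressed straight down, against a spring, 6 mm to the bottom with 5 N.
- release (a joint): Travel of the button, m: 0 released, 0.006 fully down; it springs back.
- vase: White porcelain vase, 140 mm tall, 76 mm at its widest, loose on the middle of the platter and turning with it; origin at the centre of its underside, z up.
- jar: Bystander: closed jar, 58 mm across, 75 mm tall, left or right of the turntable where the release box is not; origin at the centre of its underside.
- small_vase: Bystander: small blue vase, 112 mm tall, 61 mm wide; origin at the centre of its underside.
- cat: Bystander: brown clay cat figure, about 110 mm tall, 64 mm wide; origin at the centre of its underside.
- brush: Bystander: brush lying crosswise between the robot and the turntable; origin at its underside near the middle.
- mug: Bystander: white mug, 74 mm across, 85 mm tall; origin at the centre of its underside.
- weight_blocks: Bystander: two wooden blocks one on the other (joined), 60 by 90 mm, 44 mm tall; origin at the centre of its underside.
- platter (a joint): Turning angle of platter and lever together, rad, growing anticlockwise from above; at 0 the lever points along the turntable's own front, which faces the robot within 0.25 rad. Stops at -1.3 and 1.3. It moves stiffly (about 1.6 N at the paddle) and stays where it is left.
Not all that is in view belongs to the job. Leave any yellow look-alike of the vase alone. What is shaped like the part that bears release_top but yellow is not meant.

How it is judged:
On the way, in this order (a step that is already met when the one before it is completed fails the run):
1. the pointer rests on the long mark (horizontal distance between pointer and long_mark below 0.006 m and velocity of joint platter between -0.05 and 0.05 rad/s), for 0.2 s.
2. the release button is pressed down with the pointer on the mark (value of joint release above 0.004 m and horizontal distance between pointer and long_mark below 0.006 m), for 0.05 s.
At the end, for the whole second after the job is handed in: The pointer tip is within 6 mm of the centre line of the long mark, after which the button was pressed at least 4 mm of its 6 mm and let up again; the vase stands upright and at rest on the middle of the platter, within 25 mm of the axis (horizontal distance between pointer and long_mark below 0.006 m and value of joint release below 0.002 m and angle between vase's own z axis and vertical below 0.1 rad and horizontal distance between vase and axis below 0.025 m and height (world z) of vase below 0.047 m and linear speed of vase below 0.02 m/s); the robot touches nothing.
It fails at once if the release is pressed while the pointer is off the mark (value of joint release above 0.004 m and horizontal distance between pointer and long_mark above 0.006 m).
It fails at once if the paddle is pinched: squeezed on both flat sides at once (contact force between the fingers and platter_c3 above 3 N and contact force between the fingers and platter_c4 above 3 N).
It fails at once if the platter itself is pressed or turned by hand (contact force between any of the fingers, the arm and platter_c2 above 2 N).
It fails at once if the vase is touched, lifted or tipped (contact force between any of the fingers, the arm and vase above 0.5 N or height (world z) of vase above 0.055 m or angle between vase's own z axis and vertical above 0.3 rad).
It fails at once if a bystander is shifted or lifted by more than 15 mm (distance of any of jar, small_vase, cat, brush, mug, weight_blocks from where it was at the start of the episode above 0.015 m).
It also fails if it takes over 58 s, if anything falls off the work surface, if the arm or the gripper's body presses on something with over 40 N, if the wrist force passes 120 N, or if a joint passes its speed limit or range.

## Working session

There is one attempt and no reset: what is moved stays moved. The work goes in short steps, Python scripts to look and compute and a tool call to move; the robot and the scene stay as the last step left them, time stands still between calls to the robot, and variables do not carry over. Pictures are saved under pics/ and viewed, about 8 in all and at most 12, crops included, and the job is handed in when it is done.

Besides the shell and the picture viewer there is one more tool, called after "Emit:" in YAML: its name, and indented under it one key for each argument. step_arm: Moves the arm, as the interface text tells. Its arguments: {"type":"object","properties":{"deltas":{"type":"array","items":{"type":"array"}},"squeeze":{"type":"number"}},"required":["deltas"]}

```bash
mkdir -p pics; cat > h.py <<'E'
import numpy as np, cv2
from rig import r
def cam(n):
    c=r.read_camera(n); c['f']=c['frame'].shape[0]/2/np.tan(np.radians(c['vertical_fov'])/2); c['R']=np.array(c['R']);c['t']=np.array(c['t']);return c
def ray(c,u,v,z):
    d=c['R'].T@np.array([(u-c['cx'])/c['f'],(v-c['cy'])/c['f'],1]); o=-c['R'].T@c['t']
    return o+d*(z-o[2])/d[2]
def proj(c,X):
    p=c['R']@np.array(X)+c['t']; return p[:2]/p[2]*c['f']+[c['cx'],c['cy']]
E
python3 - <<'E'
from h import *
for n in('top','scene'):
    c=cam(n); cv2.imwrite(f'pics/{n}0.png',c['frame']); print(n,c['f'],c['cx'],c['cy'],-c['R'].T@c['t'],c['R'].round(3).tolist())
E
```

```text
top 412.95964867417854 283.4008536928401 208.8550111229693 [ 0.42438921 -0.02670593  1.43493745] [[-0.023, -1.0, -0.005], [-0.997, 0.023, -0.07], [0.07, 0.004, -0.998]]
scene 475.1245195456647 284.91941279834197 209.42000327054225 [ 1.31056536 -0.84603351  0.79773066] [[0.727, 0.686, 0.004], [0.368, -0.385, -0.847], [-0.579, 0.617, -0.532]]
```

View pics/top0.png

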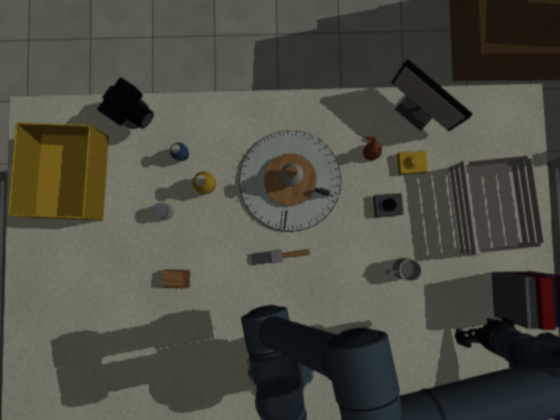

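View pics/scene0.png

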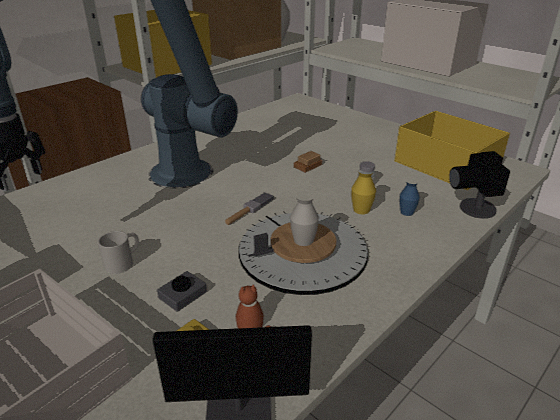

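The top view shows the turntable at (290,180), lever paddle at (322,191) and the long mark at (284,218). There are two release candidates: the grey box at (388,205), which fits the description, and the yellow one at (412,162), a decoy. I'll measure these and confirm with an enlarged crop.

```bash
cat > m.py <<'E'
from h import *
c=cam('top'); f=c['frame']; g=cv2.cvtColor(f,cv2.COLOR_BGR2GRAY)
hsv=cv2.cvtColor(f,cv2.COLOR_BGR2HSV)
# foot outline: dark ring around disc; disc = bright low-sat blob
x0,y0=228,118
sub=f[y0:242,x0:430]
big=cv2.resize(sub,None,fx=3.9,fy=3.9,interpolation=cv2.INTER_CUBIC)
big=np.clip(big.astype(float)*1.8,0,255).astype(np.uint8)
cv2.imwrite('pics/crop_top.png',big)
m=((hsv[...,1]>90)&(hsv[...,0]<18)&(hsv[...,2]>60)).astype(np.uint8)
m[:, :255]=0;m[:,335:]=0;m[:140]=0;m[215:]=0
u=np.argwhere(m)[:,::-1].astype(np.int32); e=cv2.fitEllipse(cv2.convexHull(u))
print('platter',e,ray(c,*e[0],.042))
# disc/foot: dark ring radial search
pts=[]
for a in np.radians(np.arange(0,360,4)):
    best=None
    for rad in np.arange(46,56,.25):
        p=np.array([290.5,180.5])+rad*np.array([np.cos(a),np.sin(a)])
        v=cv2.getRectSubPix(g,(1,1),tuple(map(float,p)))[0,0]
        if best is None or v<best[0]: best=(v,p)
    pts.append(best[1])
e=cv2.fitEllipseAMS(np.array(pts,np.float32)); print('foot ring',e,ray(c,*e[0],.016))
for n,w,z in(('box btn',(380,197,398,214),.048),('lever',(308,184,334,200),.08),('mark',(278,208,290,230),.017)):
    k=g[w[1]:w[3],w[0]:w[2]]; print(n,w); print(k)
E
python3 m.py
```

```text
platter ((289.7612609863281, 179.02432250976562), (51.11465072631836, 51.5805549621582), 80.2410659790039) [ 0.62310785 -0.0455274   0.042     ]
foot ring ((289.4402770996094, 180.86843872070312), (99.4272232055664, 101.68630981445312), 259.8693542480469) [ 0.6204155  -0.04461303  0.016     ]
box btn (380, 197, 398, 214)
[[43 42 41 43 41 42 39 37 31 32 34 33 38 42 43 42 43 42]
 [43 42 41 40 39 36 29 24 17 17 20 23 28 34 39 42 43 43]
 [40 41 38 33 28 24 17  9  6  6  8 10 14 23 32 39 41 42]
 [36 32 32 23 15 10  6  3  3  6  7  5  6 11 21 31 40 42]
 [31 27 23 16  9  3  4  5  6  7  8  8  9  6 13 24 38 42]
 [29 25 20 10  2  4  4  5  7  7  7  7  7  5  7 17 31 41]
 [28 24 18  7  3  4  2  2  5  7  4  5  6  6  7 13 27 39]
 [27 24 17  6  5  4  2  6  2  5  5  7  7  4  5  9 23 37]
 [24 23 19 10  4  1  6  5  8  5  8  7  9  8  7 11 27 39]
 [24 24 21 10  5  5  2  3  6  6  5  7 10  4  8 16 29 40]
 [26 26 21 15  7  5  4  3  5  9  8  6  5  5  9 21 35 42]
 [26 27 22 18 10  8  5  3  4  4  5  8  4  8 15 28 39 41]
 [29 29 26 21 16 10  4  6  5  6  6  9  9 14 25 36 42 43]
 [36 34 30 26 24 21 14 12 12 12 15 1
[... 2413 characters left out ...]
 85  92 104  90  49  58  98 108 111]
 [113 112 101  89  99 103  83  46  60  99 108 109]
 [112 110 101  87  98 100  75  45  65  99 110 110]
 [113 110  96  81  90  95  67  45  73 102 109 110]
 [111 105  86  75  85  90  62  49  82 105 109 110]
 [111 100  79  76  92  89  56  53  90 107 110 109]
 [109 100  77  78  98  92  53  54  95 108 109 109]
 [108  99  78  80  99  92  50  57  95 108 110 109]
 [107  99  77  79  98  88  47  59  97 109 110 111]
 [106  96  76  79  94  82  45  59  97 109 108 108]
 [102  85  72  79  93  73  43  65  99 104  98 104]
 [ 96  76  69  80  90  66  46  73 101 101  91 102]
 [ 79  67  70  85  90  67  55  82 102 100  87 102]
 [ 56  49  55  73  80  75  68  84  97  93  81  94]]
```

View pics/crop_top.png

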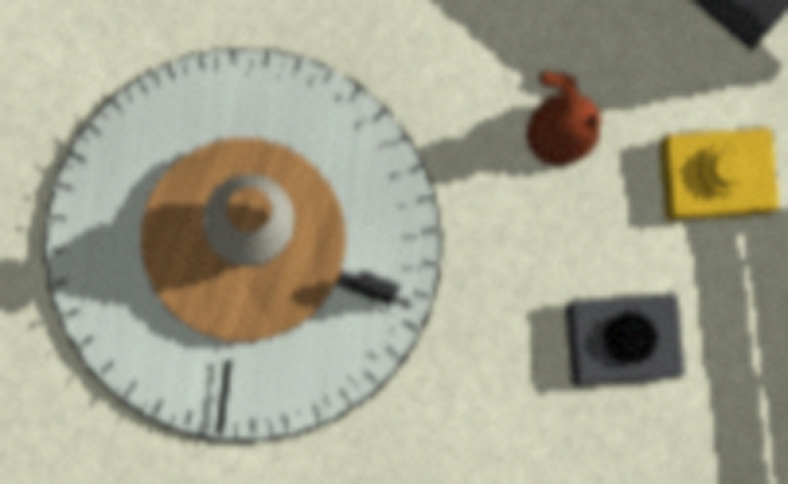

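The crop confirms the meant release, the grey box with the black button at about crop (630,337), frame (389.5,204.5). The yellow one at crop (720,172) is the decoy. The dark long mark is at crop (225,397) and the pointer at crop (405,300).

```bash
python3 - <<'E'
from h import *
c=cam('top'); A=np.array([.6215,-.045])
def a(p): d=p[:2]-A; return np.hypot(*d).round(4),np.degrees(np.arctan2(d[1],d[0])).round(2)
for v,u in((210,286.0),(220,284.9),(226,284.05)):
    p=ray(c,u,v,.017); print('mark',p.round(4),a(p))
g=cv2.cvtColor(c['frame'],cv2.COLOR_BGR2GRAY)
w=(g[186:198,313:330]<33).astype(np.uint8); n=np.argwhere(w)[:,::-1]+[313,186]
print(cv2.minAreaRect(n.astype(np.float32)))
p=ray(c,*n.mean(0),.085); print('paddle',n.mean(0),p.round(4),a(p))
p=ray(c,331.3,195,.035); print('pointer',p.round(4),a(p))
m=(g[190:220,372:405]<16).astype(np.uint8)
n=np.argwhere(m)[:,::-1]+[372,190]; p=ray(c,*n.mean(0),.048); print('btn',n.mean(0),len(n),p.round(4))
for nm,uv,z in(('cat',(372,148),.05),('yel',(412,162),.03),('mug',(405,268),.05)): print(nm,ray(c,*uv,z).round(3))
# button in scene
s=cam('scene'); print('btn in scene',proj(s,p)); gs=cv2.cvtColor(s['frame'],cv2.COLOR_BGR2GRAY); x,y=proj(s,p).astype(int)
print(gs[y-14:y+15,x-18:x+19])
st=r.state(); print(np.round(st['eef_rot'],3),st['eef_pos'],st['time_s'],st['opening'],st['contact_force'])
E
```

```text
mark [ 0.5196 -0.0303  0.017 ] (np.float64(0.1029), np.float64(171.81))
mark [ 0.4853 -0.0257  0.017 ] (np.float64(0.1376), np.float64(171.95))
mark [ 0.4648 -0.0223  0.017 ] (np.float64(0.1584), np.float64(171.78))
((321.5690002441406, 191.32757568359375), (13.92715072631836, 3.899601936340332), 21.801406860351562)
paddle [321.69387755 191.51020408] [ 0.5732 -0.1488  0.085 ] (np.float64(0.1145), np.float64(-114.97))
pointer [ 0.566  -0.1857  0.035 ] (np.float64(0.1512), np.float64(-111.55))
btn [388.8359375 204.4296875] 128 [ 0.5282 -0.3766  0.048 ]
cat [ 0.721 -0.327  0.05 ]
yel [ 0.674 -0.466  0.03 ]
mug [ 0.315 -0.421  0.05 ]
btn in scene [180.9632832  278.60817107]
[[120 121 122 ... 114 119 122]
 [120 121 124 ... 121 121 118]
 [119 119 122 ... 118 121 119]
 ...
 [ 56  53  54 ...  45  31  36]
 [ 52  56  58 ...  39  37  30]
 [ 57  54  54 ...  30  33  37]]
[[ 0.287 -0.958 -0.   ]
 [-0.958 -0.287  0.001]
 [-0.001 -0.    -1.   ]] [ 0.16479525 -0.55057845  0.23084714] 0.25 0.08500110157343668 [0.17262216 0.01380851 0.40706218]
```

Emit:
step_arm:
  deltas:
    - [0, [38, 31, 0], [0, 0, 0.12]]
    - [0, [76, 62, 0], [0, 0, 0.24]]
    - [0, [114, 93, 0], [0, 0, 0.36]]
    - [0, [152, 124, 0], [0, 0, 0.48]]
    - [0, [180, 148, 0], [0, 0, 0.6]]
    - [0, [208, 171, 0], [0, 0, 0.72]]
    - [0, [236, 194, 0], [0, 0, 0.84]]
    - [0, [264, 217, 0], [0, 0, 0.96]]
    - [0, [292, 240, 0], [0, 0, 1.08]]
    - [0, [320, 262, 0], [0, 0, 1.2]]
    - [0, [348, 285, 0], [0, 0, 1.32]]
    - [0, [376, 308, 0], [0, 0, 1.44]]

```text
time_s: 1.25
eef_pos: [0.5422, -0.2412, 0.2312]
eef_rot: [[0.986, 0.166, 0.0], [0.166, -0.986, -0.0], [0.0, 0.0, -1.0]]
contact_force: [1.0, -0.5, 1.5]
opening: -0.0002
```

Emit:
step_arm:
  deltas:
    - [0, [20, 16, 0], [0, 0, 0.12]]
    - [0, [40, 33, 0], [0, 0, 0.24]]
    - [0, [60, 49, 0], [0, 0, 0.36]]
    - [0, [80, 66, 0], [0, 0, 0.48]]
    - [0, [80, 66, 0], [0, 0, 0.6]]
    - [0, [80, 66, 0], [0, 0, 0.72]]
    - [0, [80, 66, 0], [0, 0, 0.84]]
    - [0, [80, 66, 0], [0, 0, 0.96]]
    - [0, [80, 66, 0], [0, 0, 1.017]]
    - [0, [80, 66, 0], [0, 0, 1.017]]
    - [0, [80, 66, -40], [0, 0, 1.017]]
    - [0, [80, 66, -80], [0, 0, 1.017]]

```text
time_s: 2.25
eef_pos: [0.6237, -0.178, 0.1537]
eef_rot: [[0.385, 0.923, 0.008], [0.923, -0.385, -0.003], [0.0, 0.009, -1.0]]
contact_force: [-0.0, -0.1, -1.3]
opening: -0.0001
```

```bash
python3 - <<'E'
from h import *
c=cam('scene'); im=cv2.resize(c['frame'][150:330,150:410],None,fx=3,fy=3); cv2.imwrite('pics/s1.png',im)
s=r.state(); print(s['time_s'],np.round(s['eef_pos'],4),np.round(s['eef_rot'],3),s['joint_positions'],s['opening'],s['contact_force'])
E
```

```text
2.3 [ 0.6147 -0.1746  0.1403] [[ 0.385  0.923 -0.013]
 [ 0.923 -0.385  0.005]
 [-0.    -0.015 -1.   ]] [-3.75936724e-01  5.57243973e-01  1.28750423e-01  1.15682945e+00
  7.91708886e-05  1.97655479e-02] 0.00030471120236053457 [-6.5087744   2.69291518 -9.64825318]
```

View pics/s1.png

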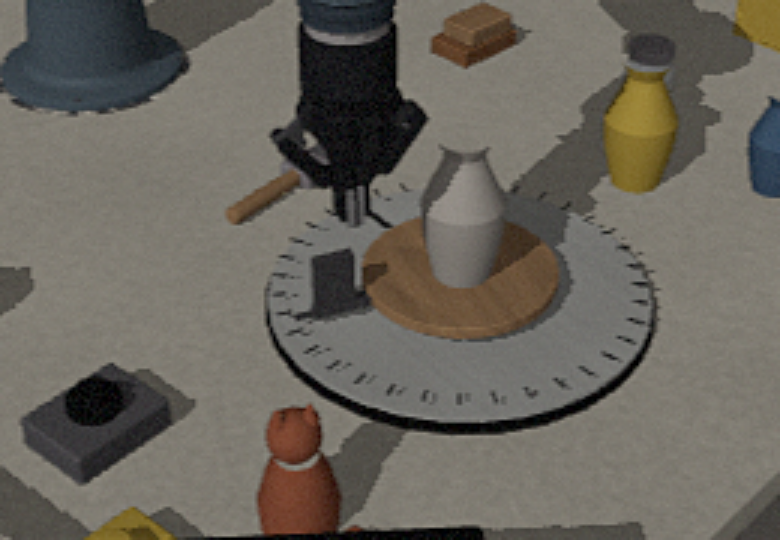

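The fingers hang at z≈0.14 behind the paddle: in the crop they are at (355,215) and the paddle at (335,285). All clear, so I'm descending.

Emit:
step_arm:
  deltas:
    - [0, [0, 0, -5], [0, 0, 0]]
    - [0, [0, 0, -15], [0, 0, 0]]
    - [0, [0, 0, -28], [0, 0, 0]]
    - [0, [0, 0, -42], [0, 0, 0]]
    - [0, [0, 0, -56], [0, 0, 0]]
    - [0, [0, 0, -70], [0, 0, 0]]
    - [0, [0, 0, -82], [0, 0, 0]]
    - [0, [0, 0, -91], [0, 0, 0]]
    - [0, [0, 0, -97], [0, 0, 0]]
    - [0, [0, 0, -99], [0, 0, 0]]
    - [0, [0, 0, -99], [0, 0, 0]]
    - [0, [0, 0, -99], [0, 0, 0]]

```text
time_s: 3.3
eef_pos: [0.6217, -0.1772, 0.0534]
eef_rot: [[0.384, 0.923, 0.002], [0.923, -0.384, -0.001], [0.0, 0.002, -1.0]]
contact_force: [0.0, 0.3, -0.6]
opening: 0.0003
```

```bash
python3 - <<'E'
import numpy as np
from rig import r
P=np.array(r.state()['eef_pos']); print(P)
A=np.array([.6215,-.045])
for ph in list(np.arange(-112.5,-188,-6))+[-184,-188.15]:
    p=np.radians(ph); e=np.array([np.cos(p),np.sin(p)]); t=np.array([-e[1],e[0]])
    q=A+.122*e+.017*t
    print(ph, ((q-[.6208,-.1766])*1000).round(0), round(np.radians(ph+112.5),3))
E
```

```text
[ 0.62174139 -0.17722     0.05336308]
-112.5 [-30.  12.] 0.0
-118.5 [-43.  16.] -0.105
-124.5 [-54.  21.] -0.209
-130.5 [-66.  28.] -0.314
-136.5 [-76.  35.] -0.419
-142.5 [-86.  44.] -0.524
-148.5 [-94.  53.] -0.628
-154.5 [-102.   64.] -0.733
-160.5 [-109.   75.] -0.838
-166.5 [-114.   87.] -0.942
-172.5 [-118.   99.] -1.047
-178.5 [-121.  111.] -1.152
-184.5 [-122.  124.] -1.257
-184 [-122.  123.] -1.248
-188.15 [-122.  132.] -1.32
```

Emit:
step_arm:
  deltas:
    - [0, [-7, 3, 0], [0, 0, 0]]
    - [0, [-15, 6, 0], [0, 0, 0]]
    - [0, [-23, 9, 0], [0, 0, 0]]
    - [0, [-30, 12, 0], [0, 0, 0]]
    - [0, [-36, 14, 0], [0, 0, -0.05]]
    - [0, [-43, 16, 0], [0, 0, -0.105]]
    - [0, [-48, 18, 0], [0, 0, -0.157]]
    - [0, [-54, 21, 0], [0, 0, -0.209]]
    - [0, [-60, 24, 0], [0, 0, -0.262]]
    - [0, [-66, 28, 0], [0, 0, -0.314]]
    - [0, [-71, 31, 0], [0, 0, -0.367]]
    - [0, [-76, 35, 0], [0, 0, -0.419]]

```text
time_s: 4.3
eef_pos: [0.5463, -0.1425, 0.0536]
eef_rot: [[0.728, 0.685, 0.004], [0.685, -0.728, -0.001], [0.002, 0.004, -1.0]]
contact_force: [2.0, -0.7, -1.1]
opening: -0.0003
```

Emit:
step_arm:
  deltas:
    - [0, [-5, 4, 0], [0, 0, -0.052]]
    - [0, [-10, 9, 0], [0, 0, -0.105]]
    - [0, [-14, 13, 0], [0, 0, -0.157]]
    - [0, [-18, 18, 0], [0, 0, -0.209]]
    - [0, [-22, 23, 0], [0, 0, -0.262]]
    - [0, [-26, 29, 0], [0, 0, -0.314]]
    - [0, [-30, 34, 0], [0, 0, -0.367]]
    - [0, [-33, 40, 0], [0, 0, -0.419]]
    - [0, [-36, 46, 0], [0, 0, -0.471]]
    - [0, [-38, 52, 0], [0, 0, -0.523]]
    - [0, [-39, 54, 0], [0, 0, -0.54]]
    - [0, [-39, 54, 0], [0, 0, -0.54]]

```text
time_s: 5.3
eef_pos: [0.5064, -0.0877, 0.0531]
eef_rot: [[0.976, 0.217, 0.002], [0.217, -0.976, -0.0], [0.002, 0.001, -1.0]]
contact_force: [0.2, -0.3, -0.2]
opening: -0.0
```

```bash
python3 - <<'E'
from h import *
c=cam('scene'); im=cv2.resize(c['frame'][160:310,200:400],None,fx=4,fy=4,interpolation=cv2.INTER_CUBIC); cv2.imwrite('pics/s2.png',im)
t=cam('top'); im=cv2.resize(t['frame'][120:240,230:350],None,fx=5,fy=5,interpolation=cv2.INTER_CUBIC); cv2.imwrite('pics/t2.png',np.clip(im*1.6,0,255).astype(np.uint8))
s=r.state(); print(s['time_s'],np.round(s['eef_pos'],4),s['contact_force'],s['joint_positions'])
E
```

```text
5.4 [ 0.506  -0.0879  0.0526] [-0.51036671  0.5455182   0.57392193] [-2.95703015e-01  3.84363378e-01 -4.01041471e-01  7.84942146e-01
  2.36640220e-04  1.05600601e+00]
```

View pics/s2.png

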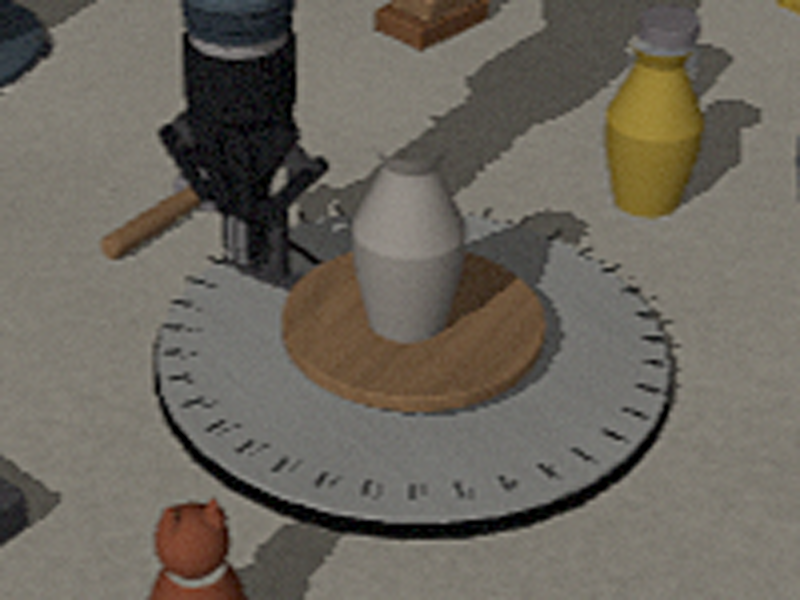

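The fingers at (245,240) are against the paddle at (280,250), and the lever has turned most of the way. The vase is upright and centred. Next, the top crop.

View pics/t2.png

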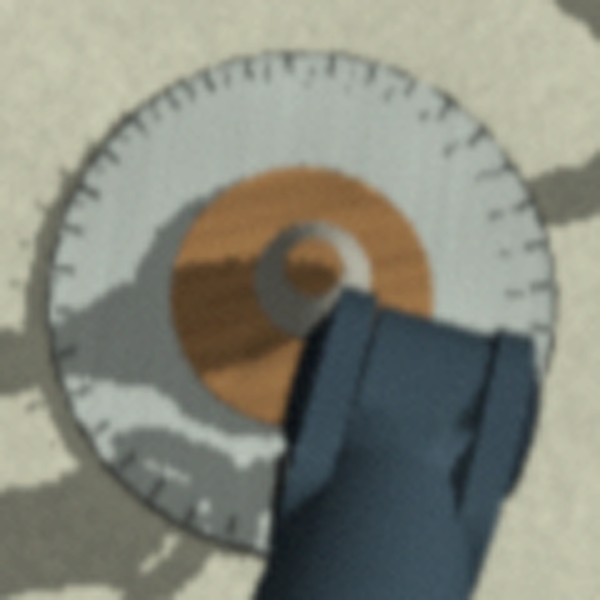

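Emit:
step_arm:
  deltas:
    - [0, [-2, 5, 0], [0, 0, -0.045]]
    - [0, [-3, 10, 0], [0, 0, -0.09]]
    - [0, [-4, 15, 0], [0, 0, -0.13]]
    - [0, [-5, 20, 0], [0, 0, -0.17]]
    - [0, [-6, 25, 0], [0, 0, -0.21]]
    - [0, [-6, 26, 0], [0, 0, -0.218]]
    - [0, [-6, 26, 0], [0, 0, -0.218]]
    - [0, [-6, 10, 0], [0, 0, -0.218]]
    - [0, [-6, -14, 0], [0, 0, -0.218]]
    - [0, [-6, -40, 0], [0, 0, -0.218]]
    - [0, [-6, -60, 0], [0, 0, -0.218]]
    - [0, [-6, -80, 0], [0, 0, -0.218]]

```text
time_s: 6.4
eef_pos: [0.4997, -0.1692, 0.0522]
eef_rot: [[1.0, 0.001, -0.0], [0.001, -1.0, 0.0], [-0.0, -0.0, -1.0]]
contact_force: [0.4, 0.5, 0.5]
opening: -0.0
```

Emit:
step_arm:
  deltas:
    - [0, [0, -20, 0], [0, 0, 0]]
    - [0, [0, -30, 15], [0, 0, 0]]
    - [0, [0, -50, 30], [0, 0, 0]]
    - [0, [0, -65, 40], [0, 0, 0]]
    - [0, [0, -70, 40], [0, 0, 0]]
    - [0, [0, -70, 40], [0, 0, 0]]
    - [0, [0, -70, 40], [0, 0, 0]]

```text
time_s: 6.98
eef_pos: [0.4992, -0.2373, 0.0914]
eef_rot: [[1.0, 0.0, -0.001], [0.0, -1.0, 0.002], [-0.001, -0.002, -1.0]]
contact_force: [-0.0, 0.4, -0.4]
opening: -0.0
```

```bash
python3 - <<'E'
from h import *
t=cam('top'); im=cv2.resize(t['frame'][160:240,240:340],None,fx=7,fy=7,interpolation=cv2.INTER_CUBIC); cv2.imwrite('pics/t3.png',np.clip(im*1.7,0,255).astype(np.uint8))
s=r.state(); print(s['time_s'],np.round(s['eef_pos'],4),s['contact_force'])
E
```

```text
7.0333 [ 0.499  -0.2367  0.0912] [-0.57112806 -0.99143234 -0.00233504]
```

View pics/t3.png

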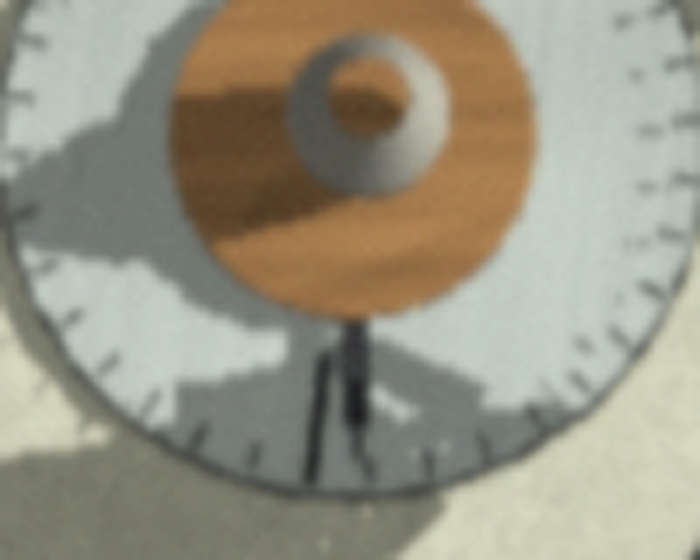

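The lever is at crop x≈355, with pointer end ≈(360,455) merging with the 10° tick at (368,470). The long mark is at (315,440), still about 8° to go. I'll measure it numerically.

```bash
cat > lv.py <<'E'
from h import *
A=np.array([.6215,-.045])
def scan(g,c,rows,u0,u1,z):
    for v in rows:
        k=g[v,u0:u1].astype(float); b=np.percentile(k,80); w=np.clip(b-k-.35*(b-k.min()),0,None); u=(w*np.arange(u0,u1)).sum()/w.sum()
        p=ray(c,u,v,z); d=p[:2]-A; print(v,round(u,2),p[:2].round(4),'r%.4f ang %.2f'%(np.hypot(*d),np.degrees(np.arctan2(d[1],d[0]))%360), int(k.min()),int(b))
if __name__=='__main__':
    t=cam('top'); g=cv2.cvtColor(t['frame'],cv2.COLOR_BGR2GRAY); cv2.imwrite('pics/last_top.png',t['frame'])
    print('mark'); scan(g,t,range(214,229,2),280,289,.017)
    print('paddle top'); scan(g,t,range(207,221),287,295,.088)
    print('pointer z35'); scan(g,t,range(220,230),288,296,.035)
    print(g[205:231,282:297])
E
python3 lv.py
```

```text
mark
214 285.63 [ 0.5059 -0.0287] r0.1168 ang 171.99 34 72
216 285.43 [ 0.499  -0.0279] r0.1237 ang 172.06 31 70
218 285.15 [ 0.4921 -0.0268] r0.1306 ang 171.97 28 71
220 284.69 [ 0.4853 -0.025 ] r0.1377 ang 171.65 33 70
222 284.5 [ 0.4784 -0.0242] r0.1446 ang 171.73 35 72
224 284.45 [ 0.4716 -0.0239] r0.1514 ang 171.98 31 71
226 284.13 [ 0.4647 -0.0226] r0.1583 ang 171.87 29 71
228 283.76 [ 0.4579 -0.0212] r0.1653 ang 171.72 36 68
paddle top
207 290.14 [ 0.5244 -0.0439] r0.0971 ang 179.36 33 92
208 290.2 [ 0.5211 -0.044 ] r0.1004 ang 179.45 33 80
209 290.08 [ 0.5178 -0.0436] r0.1037 ang 179.21 35 67
210 289.88 [ 0.5145 -0.0428] r0.1070 ang 178.84 35 59
211 289.64 [ 0.5113 -0.042 ] r0.1102 ang 178.43 33 56
212 289.79 [ 0.508  -0.0424] r0.1135 ang 178.68 33 56
213 290.17 [ 0.5047 -0.0436] r0.1168 ang 179.29 33 60
214 290.28 [ 0.5014 -0.0438] r0.1201 ang 179.44 28 66
215 290.23 [ 0.4982 -0.0436] r0.1233 ang 179.34 23 76
216 290.17 [ 0.4949 -0.0433] r0.1266 ang 179.24 23 82
217 290.28 [ 0.4916 -0.0436] r0.1299 ang 179.38 20 76
218 290.39 [ 0.4883 -0.0439] r0.1332 ang 179.51 21 68
219 29
[... 1590 characters left out ...]
9  95]
 [ 70  63  40  33  54  68  63  43  27  27  43  64  71  73  81]
 [ 70  62  38  33  59  69  68  56  40  39  55  67  69  70  73]
 [ 70  61  35  35  64  72  71  64  48  45  64  69  71  72  73]
 [ 70  61  33  37  64  71  72  65  49  48  65  68  71  71  71]
 [ 69  59  31  36  63  71  71  65  51  50  62  69  70  70  72]
 [ 67  54  28  39  64  72  73  67  56  49  54  61  69  70  71]
 [ 66  49  29  43  66  71  71  70  65  55  47  56  68  71  71]
 [ 64  45  29  48  67  71  73  71  68  63  50  56  68  71  70]
 [ 61  44  36  53  67  71  70  71  71  67  55  58  66  72  70]
 [ 55  49  46  56  65  67  66  67  65  64  60  61  65  66  64]
 [ 45  48  47  50  54  53  53  51  50  50  49  51  54  54  49]]
```

Pointer 179.87°, mark 171.87°: 8.0° to go. The contact model (17 mm offset) matches the result, so I'll push to the matching pose slowly and retreat.

Emit:
step_arm:
  deltas:
    - [0, [0, 25, -10], [0, 0, -0.05]]
    - [0, [0, 55, -25], [0, 0, -0.1]]
    - [0, [0, 85, -38], [0, 0, -0.143]]
    - [0, [0, 115, -40], [0, 0, -0.143]]
    - [0, [0, 140, -40], [0, 0, -0.143]]
    - [0, [0, 155, -40], [0, 0, -0.143]]
    - [0, [0, 165, -40], [0, 0, -0.143]]
    - [0, [0, 172, -40], [0, 0, -0.143]]
    - [0, [0, 177, -40], [0, 0, -0.143]]
    - [0, [0, 181, -40], [0, 0, -0.143]]
    - [0, [-1, 185, -40], [0, 0, -0.143]]
    - [0, [-1, 188, -40], [0, 0, -0.143]]

```text
time_s: 8.08
eef_pos: [0.4992, -0.0504, 0.0524]
eef_rot: [[0.99, -0.143, 0.001], [-0.143, -0.99, -0.001], [0.001, 0.0, -1.0]]
contact_force: [0.9, -1.7, -1.0]
opening: -0.0
```

Emit:
step_arm:
  deltas:
    - [0, [0, 2, 0], [0, 0, 0]]
    - [0, [0, 4, 0], [0, 0, 0]]
    - [0, [0, 5, 0], [0, 0, 0]]
    - [0, [0, 5, 0], [0, 0, 0]]
    - [0, [0, 5, 0], [0, 0, 0]]
    - [0, [0, -5, 0], [0, 0, 0]]
    - [0, [0, -25, 0], [0, 0, 0]]
    - [0, [0, -55, 0], [0, 0, 0]]
    - [0, [0, -90, 10], [0, 0, 0]]
    - [0, [0, -125, 25], [0, 0, 0]]
    - [0, [0, -160, 40], [0, 0, 0]]
    - [0, [0, -188, 40], [0, 0, 0]]

```text
time_s: 9.08
eef_pos: [0.5001, -0.2419, 0.0953]
eef_rot: [[0.99, -0.144, 0.004], [-0.144, -0.99, -0.003], [0.005, 0.002, -1.0]]
contact_force: [0.1, -0.4, 0.2]
opening: -0.0
```

```bash
python3 - <<'E'
from lv import *
t=cam('top'); f=t['frame']; im=cv2.resize(f[160:240,240:340],None,fx=7,fy=7,interpolation=cv2.INTER_CUBIC); cv2.imwrite('pics/t4.png',np.clip(im*1.7,0,255).astype(np.uint8))
g=cv2.cvtColor(f,cv2.COLOR_BGR2GRAY)
print('paddle');scan(g,t,range(213,221),280,292,.088)
print('ptr');scan(g,t,range(221,226),279,290,.035)
print('mark outer');scan(g,t,range(226,230),279,289,.017)
print(g[205:231,277:294]); print(r.state()['eef_pos'],r.state()['time_s'])
E
```

```text
paddle
213 286.0 [ 0.505  -0.0299] r0.1174 ang 172.62 35 73
214 285.85 [ 0.5018 -0.0293] r0.1208 ang 172.55 34 73
215 285.77 [ 0.4985 -0.029 ] r0.1240 ang 172.60 29 73
216 285.54 [ 0.4952 -0.0282] r0.1274 ang 172.41 23 73
217 285.36 [ 0.492  -0.0275] r0.1307 ang 172.31 22 71
218 285.22 [ 0.4887 -0.027 ] r0.1340 ang 172.28 21 72
219 285.09 [ 0.4855 -0.0265] r0.1373 ang 172.25 21 71
220 284.86 [ 0.4822 -0.0257] r0.1406 ang 172.09 27 71
ptr
221 284.61 [ 0.4811 -0.0247] r0.1418 ang 171.77 35 72
222 284.49 [ 0.4778 -0.0242] r0.1452 ang 171.77 38 72
223 284.45 [ 0.4744 -0.024 ] r0.1486 ang 171.88 36 71
224 284.41 [ 0.471  -0.0238] r0.1520 ang 171.98 36 72
225 284.3 [ 0.4676 -0.0233] r0.1554 ang 171.99 31 71
mark outer
226 284.11 [ 0.4647 -0.0225] r0.1584 ang 171.85 30 70
227 283.89 [ 0.4613 -0.0217] r0.1618 ang 171.73 29 71
228 283.79 [ 0.4579 -0.0213] r0.1653 ang 171.75 36 67
229 281.84 [ 0.4546 -0.0145] r0.1696 ang 169.66 46 65
[[ 70  71  72  72  69  68  65  59  50  49  52  59  67  74  76  77  81]
 [ 77  73  73  72  71  70  71  65  46  36  38  55  79  94  97  98 100]
 [ 93  78  73  73  7
[... 1029 characters left out ...]
70  72  70  70]
 [ 72  74  72  72  71  70  61  38  39  63  71  73  72  71  71  71  69]
 [ 66  71  70  71  71  71  61  36  40  64  71  72  72  72  71  71  70]
 [ 63  71  72  73  71  70  59  36  42  66  72  71  72  70  70  68  68]
 [ 66  71  71  71  71  68  54  31  40  66  70  72  71  72  68  58  62]
 [ 66  70  70  72  70  67  48  30  43  66  70  71  72  71  64  50  55]
 [ 67  69  70  71  70  64  44  29  49  67  72  71  71  70  63  49  56]
 [ 55  59  64  65  67  62  44  36  52  67  70  72  71  70  65  55  58]
 [ 46  46  48  51  54  55  48  46  56  65  66  67  66  65  64  59  60]
 [ 59  56  49  45  43  45  47  48  50  53  54  54  50  49  49  48  51]]
[ 0.50036591 -0.24675332  0.09443035] 9.1333
```

View pics/t4.png

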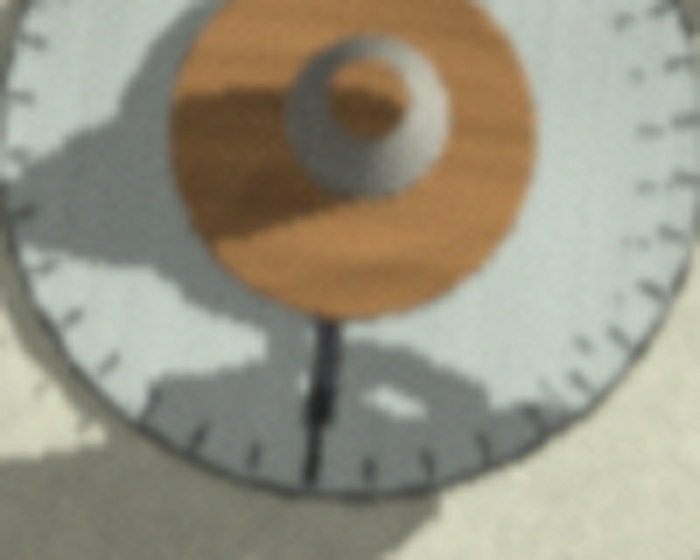

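The pointer now lies over the long mark in the crop at about (313,450); pointer and mark agree within about 2 mm. Now I'll check the button position in both views.

```bash
python3 - <<'E'
from h import *
P=np.array([.5282,-.3766,.048]); out=[]
for n in('top','scene'):
    c=cam(n); f=c['frame']; u,v=proj(c,P); x,y=int(u),int(v)
    g=cv2.cvtColor(f,cv2.COLOR_BGR2GRAY)[y-20:y+21,x-25:x+26]
    m=(g<16).astype(np.uint8); k,l,s,ce=cv2.connectedComponentsWithStats(m); i=1+np.argmax(s[1:,4]); print(n,(u,v),s[i]+[x-25,y-20,0,0,0],ce[i]+[x-25,y-20])
    big=cv2.resize(f[y-20:y+21,x-25:x+26],None,fx=8,fy=8,interpolation=cv2.INTER_CUBIC).astype(float); big=np.clip(big*2.5,0,255).astype(np.uint8)
    a=np.linspace(0,2*np.pi,24)
    for t in a:
        q=(proj(c,P+[.015*np.cos(t),.015*np.sin(t),0])-[x-25,y-20]+.5)*8; cv2.circle(big,tuple(q.astype(int)),1,(0,255,0),-1)
    out.append(big)
cv2.imwrite('pics/btn.png',np.vstack(out))
E
```

```text
top (np.float64(388.8327967853981), np.float64(204.4314918242358)) [363 184  10  19  82] [366.2195122 191.2804878]
scene (np.float64(180.96551494600604), np.float64(278.60494060731986)) [172 275  19  17 185] [181.20540541 283.36216216]
```

View pics/btn.png

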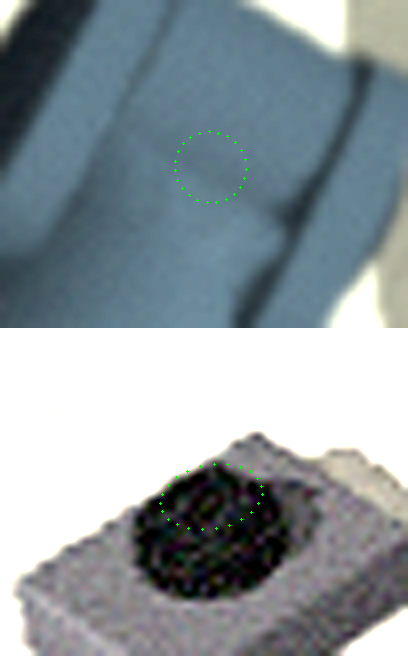

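```bash
python3 - <<'E'
from h import *
c=cam('scene'); t=cam('top')
for z in(.034,.038,.042,.048): print(z,'scene',ray(c,181.2,283.4,z).round(4),'top',ray(t,388.84,204.43,z).round(4))
print(r.state()['eef_pos'],r.state()['joint_positions'])
E
```

```text
0.034 scene [ 0.5285 -0.378   0.034 ] top [ 0.5293 -0.3802  0.034 ]
0.038 scene [ 0.5326 -0.3805  0.038 ] top [ 0.529  -0.3791  0.038 ]
0.042 scene [ 0.5367 -0.3829  0.042 ] top [ 0.5287 -0.3781  0.042 ]
0.048 scene [ 0.5428 -0.3866  0.048 ] top [ 0.5282 -0.3766  0.048 ]
[ 0.49798512 -0.23744584  0.09173235] [-5.60327879e-01  4.13128853e-01 -2.39486251e-01  9.20070738e-01
  7.25171457e-04  1.15400039e+00]
```

Both views agree at blob height ≈ 0.036, with the button at (0.529, -0.3785). Moving above it, then pressing slowly.

Emit:
step_arm:
  deltas:
    - [0, [5, -25, 8], [0, 0, 0]]
    - [0, [12, -55, 8], [0, 0, 0]]
    - [0, [19, -90, 8], [0, 0, 0]]
    - [0, [26, -120, 8], [0, 0, 0]]
    - [0, [30, -141, 5], [0, 0, 0]]
    - [0, [30, -141, 0], [0, 0, 0]]
    - [0, [30, -141, -10], [0, 0, 0]]
    - [0, [30, -141, -20], [0, 0, 0]]
    - [0, [30, -141, -30], [0, 0, 0]]
    - [0, [30, -141, -36], [0, 0, 0]]
    - [0, [30, -141, -38], [0, 0, 0]]
    - [0, [30, -141, -38], [0, 0, 0]]

```text
time_s: 10.33
eef_pos: [0.5282, -0.3775, 0.0533]
eef_rot: [[0.99, -0.142, -0.002], [-0.142, -0.99, 0.002], [-0.002, -0.001, -1.0]]
contact_force: [0.4, -0.0, 0.3]
opening: -0.0001
```

Emit:
step_arm:
  deltas:
    - [0, [0, 0, -3], [0, 0, 0]]
    - [0, [0, 0, -6], [0, 0, 0]]
    - [0, [0, 0, -8], [0, 0, 0]]
    - [0, [0, 0, -10], [0, 0, 0]]
    - [0, [0, 0, -11], [0, 0, 0]]
    - [0, [0, 0, -12], [0, 0, 0]]
    - [0, [0, 0, -12], [0, 0, 0]]
    - [0, [0, 0, -12], [0, 0, 0]]

```text
time_s: 11.0
eef_pos: [0.5295, -0.379, 0.0458]
eef_rot: [[0.99, -0.142, 0.002], [-0.142, -0.99, -0.001], [0.003, 0.001, -1.0]]
contact_force: [-4.7, 6.2, 18.9]
opening: -0.0001
```

Force is 19 N at z=0.0458: either the button is at its bottom or a fingertip is on the housing rim. I'll look.

```bash
python3 - <<'E'
from h import *
s=cam('scene'); w=cam('wrist'); st=r.state(); print(np.round(st['eef_pos'],4),st['contact_force'],st['wrist_torque'])
a=cv2.resize(s['frame'][235:315,140:220],(560,560),interpolation=cv2.INTER_CUBIC); a=np.clip(a*2.2,0,255).astype(np.uint8)
b=cv2.resize(w['frame'],(240,180)); b=np.clip(b*1.8,0,255).astype(np.uint8)
a=np.hstack([a,cv2.copyMakeBorder(b,0,380,0,0,cv2.BORDER_CONSTANT)]); cv2.imwrite('pics/p1.png',a)
E
```

```text
[ 0.5295 -0.3791  0.0458] [-5.06141337  5.22874507 18.56575351] [ 1.18334963  0.99726874 -0.00360195]
```

View pics/p1.png

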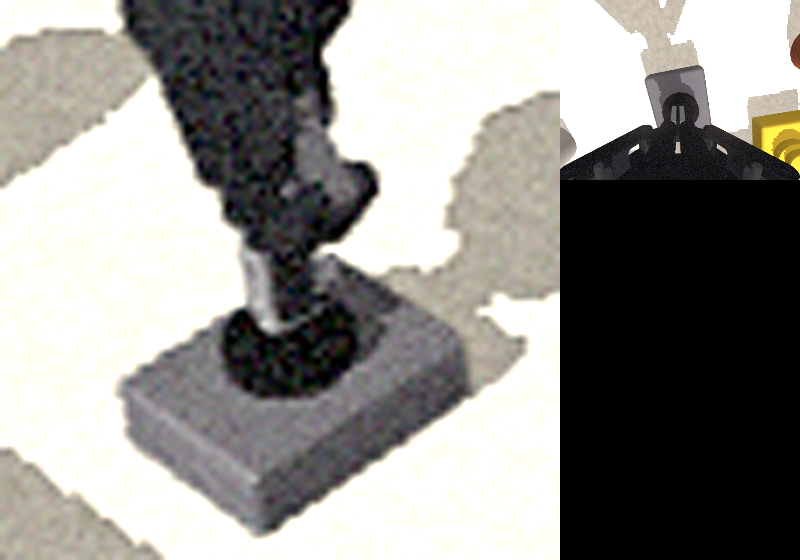

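```bash
python3 - <<'E'
from h import *
w=cam('wrist'); f=w['frame']; print(proj(w,[.5295,-.379,.0458]),proj(w,[.529,-.3785,.03]),w['f'],-w['R'].T@w['t'])
a=cv2.resize(f[150:330,170:390],(770,630)[:2] if 0 else (733,600),interpolation=cv2.INTER_CUBIC).astype(float)
a=255*(np.clip(a/110,0,1)**.55); cv2.imwrite('pics/p2.png',a.astype(np.uint8))
E
```

```text
[272.8843533  263.04361503] [271.95370739 249.29683187] 311.37995132521297 [ 0.54037352 -0.30717224  0.18914285]
```

View pics/p2.png

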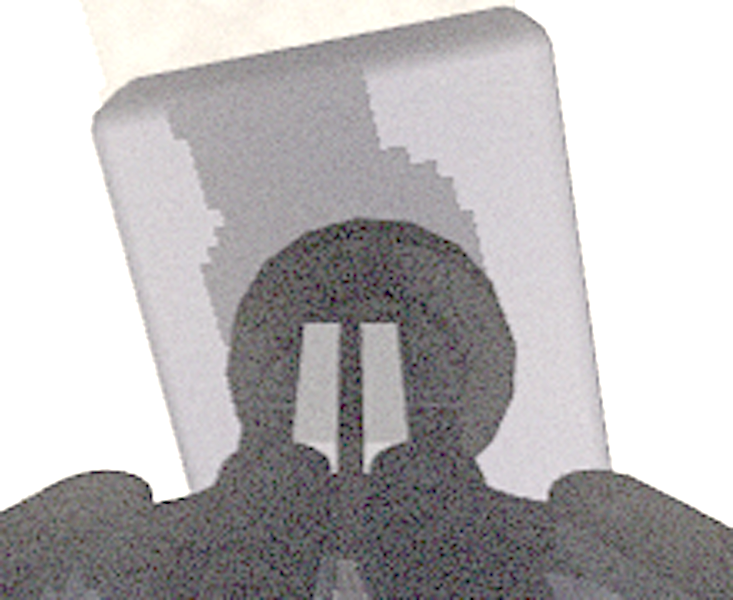

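The wrist view shows the fingers at crop (352,380), left of the black disc's centre (372,353), so I'm about 4 mm off in -x and probably bearing on the housing rim. Lift, shift and press again.

Emit:
step_arm:
  deltas:
    - [0, [0, 0, 6], [0, 0, 0]]
    - [0, [0, 0, 12], [0, 0, 0]]
    - [0, [4, -1, 12], [0, 0, 0]]
    - [0, [4, -1, 12], [0, 0, 0]]
    - [0, [4, -1, 8], [0, 0, 0]]
    - [0, [4, -1, 6], [0, 0, 0]]
    - [0, [4, -1, 5], [0, 0, 0]]
    - [0, [4, -1, 5], [0, 0, 0]]
    - [0, [4, -1, 5], [0, 0, 0]]

```text
time_s: 11.9
eef_pos: [0.5335, -0.3805, 0.0477]
eef_rot: [[0.99, -0.143, 0.001], [-0.143, -0.99, -0.001], [0.001, 0.001, -1.0]]
contact_force: [1.3, -1.0, 4.2]
opening: 0.0002
```

Emit:
step_arm:
  deltas:
    - [0, [0, 0, -1], [0, 0, 0]]
    - [0, [0, 0, -2], [0, 0, 0]]
    - [0, [0, 0, -2], [0, 0, 0]]
    - [0, [0, 0, -2], [0, 0, 0]]

```text
time_s: 12.23
eef_pos: [0.5334, -0.3805, 0.0461]
eef_rot: [[0.99, -0.143, 0.001], [-0.143, -0.99, -0.001], [0.002, 0.001, -1.0]]
contact_force: [2.2, -0.9, 7.0]
opening: 0.0005
```

Emit:
step_arm:
  deltas:
    - [0, [0, 0, -1], [0, 0, 0]]
    - [0, [0, 0, -2], [0, 0, 0]]
    - [0, [0, 0, -2], [0, 0, 0]]
    - [0, [0, 0, -2], [0, 0, 0]]

```text
time_s: 12.57
eef_pos: [0.5336, -0.3805, 0.0459]
eef_rot: [[0.99, -0.142, 0.002], [-0.142, -0.99, -0.002], [0.002, 0.002, -1.0]]
contact_force: [-1.4, 1.0, 15.8]
opening: -0.0001
```

The hard stop is again at z≈0.0459, with a soft spring before it. I'll probe the spring's start height to tell a bottomed button from a rim.

Emit:
step_arm:
  deltas:
    - [0, [0, 0, 4], [0, 0, 0]]
    - [0, [0, 0, 7], [0, 0, 0]]
    - [0, [0, 0, 7], [0, 0, 0]]
    - [0, [0, 0, 7], [0, 0, 0]]
    - [0, [0, 0, 7], [0, 0, 0]]

```text
time_s: 12.98
eef_pos: [0.5325, -0.3796, 0.0497]
eef_rot: [[0.99, -0.143, -0.001], [-0.143, -0.99, 0.001], [-0.001, -0.001, -1.0]]
contact_force: [1.4, -1.4, 2.7]
opening: 0.0001
```

Emit:
step_arm:
  deltas:
    - [0, [0, 0, 2], [0, 0, 0]]
    - [0, [0, 0, 2], [0, 0, 0]]
    - [0, [0, 0, 2], [0, 0, 0]]
    - [0, [0, 0, 2], [0, 0, 0]]

```text
time_s: 13.32
eef_pos: [0.5322, -0.3793, 0.0517]
eef_rot: [[0.99, -0.143, -0.001], [-0.143, -0.99, 0.001], [-0.001, -0.001, -1.0]]
contact_force: [-0.7, 0.1, 1.9]
opening: -0.0002
```

Emit:
step_arm:
  deltas:
    - [0, [0, 0, 4], [0, 0, 0]]
    - [0, [0, 0, 4], [0, 0, 0]]
    - [0, [0, 0, 4], [0, 0, 0]]
    - [0, [0, 0, 4], [0, 0, 0]]

```text
time_s: 13.65
eef_pos: [0.5327, -0.3797, 0.0561]
eef_rot: [[0.99, -0.143, -0.0], [-0.143, -0.99, 0.0], [-0.0, -0.0, -1.0]]
contact_force: [1.1, 0.4, -0.4]
opening: -0.0003
```

Force rises at about 0.8 N/mm from z≈0.052 to the stop at 0.046. That is exactly the 6 mm, 5 N spring, so the button was bottomed. Now moving clear.

Emit:
step_arm:
  deltas:
    - [0, [0, 0, 10], [0, 0, 0]]
    - [0, [0, 0, 30], [0, 0, 0]]
    - [0, [0, 0, 60], [0, 0, 0]]
    - [0, [-20, -20, 90], [0, 0, 0]]
    - [0, [-50, -40, 120], [0, 0, 0]]
    - [0, [-85, -60, 145], [0, 0, 0]]
    - [0, [-120, -80, 160], [0, 0, 0]]
    - [0, [-140, -95, 160], [0, 0, 0]]
    - [0, [-150, -100, 160], [0, 0, 0]]
    - [0, [-150, -100, 160], [0, 0, 0]]
    - [0, [-150, -100, 160], [0, 0, 0]]
    - [0, [-150, -100, 160], [0, 0, 0]]

```text
time_s: 14.65
eef_pos: [0.3835, -0.479, 0.216]
eef_rot: [[0.99, -0.142, 0.0], [-0.142, -0.99, 0.001], [0.0, -0.001, -1.0]]
contact_force: [-0.2, 0.5, 0.3]
opening: -0.0
```

```bash
python3 - <<'E'
from lv import *
t=cam('top'); f=t['frame']; g=cv2.cvtColor(f,cv2.COLOR_BGR2GRAY)
o=cv2.imread('pics/top0.png'); go=cv2.cvtColor(o,cv2.COLOR_BGR2GRAY)
print('paddle');scan(g,t,range(216,220),280,292,.088)
print('ptr');scan(g,t,range(221,226),279,290,.035)
print(g[206:231:2,279:292])
s=cam('scene')
im=cv2.resize(np.clip(f[115:295,150:430]*1.7,0,255).astype(np.uint8),(784,504)); cv2.imwrite('pics/end.png',im)
st=r.state(); print(st['eef_pos'],st['contact_force'],np.abs(st['joint_vel']).max(),st['time_s'])
E
```

```text
paddle
216 284.61 [ 0.4953 -0.0251] r0.1277 ang 171.06 35 113
217 284.38 [ 0.4921 -0.0243] r0.1311 ang 170.92 34 115
218 284.25 [ 0.4888 -0.0238] r0.1344 ang 170.93 32 117
219 284.12 [ 0.4856 -0.0233] r0.1377 ang 170.94 32 116
ptr
221 282.44 [ 0.4813 -0.0174] r0.1429 ang 168.84 59 108
222 282.28 [ 0.4779 -0.0167] r0.1463 ang 168.86 61 117
223 282.16 [ 0.4746 -0.0162] r0.1497 ang 168.93 61 119
224 282.3 [ 0.4712 -0.0166] r0.1530 ang 169.31 57 118
225 282.47 [ 0.4677 -0.0171] r0.1563 ang 169.72 53 117
[[ 73  72  72  72  71  66  48  37  39  55  82  95  98]
 [ 75  73  72  73  77  78  50  33  39  66 104 116 118]
 [ 73  74  72  72  72  68  46  36  41  71 107 118 117]
 [ 74  73  73  74  72  59  40  35  49  80 112 118 118]
 [ 74  73  74  84  92  59  39  37  58  93 114 119 119]
 [ 74  73  74  80  80  52  35  38  61 101 116 119 119]
 [ 74  73  73  76  77  49  32  44  73 111 120 119 119]
 [ 73  73  72  75  74  52  42  64  90 113 120 120 118]
 [ 74  74  81 100  96  61  65 104 117 120 120 118 117]
 [ 74  75  85 107  98  57  70 107 118 119 121 119 116]
 [ 78  75  85 101  80  50  72 108 114 106 114 116 106]
 [ 73  75  93 100  73  59  90 112 110  96 109 117 110]
 [ 59  59  60  67  69  69  75  81  77  69  76  80  78]]
[ 0.38390841 -0.47880127  0.21582675] [-0.53066742  0.20806929 -0.52528873] 0.0034869184765689556 14.75
```

View pics/end.png

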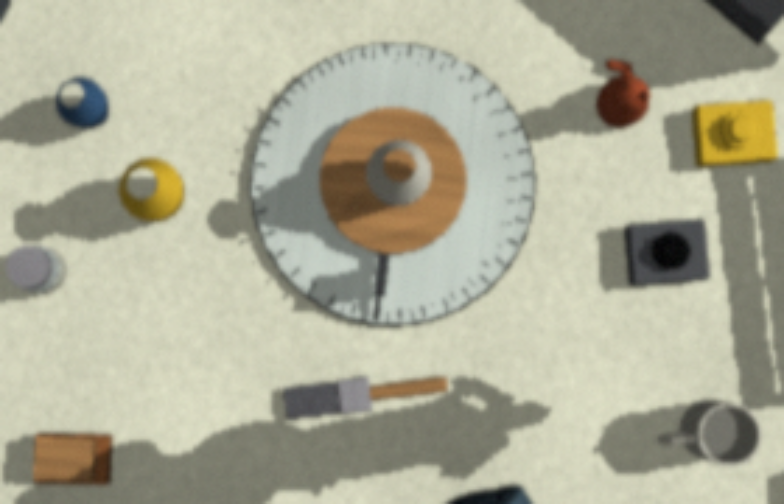

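In the final view the pointer is over the long mark at (378,300), the vase is centred and the bystanders are in place. Raw dark-column minima are unchanged; the scan's angle shift comes from the changed shadow background. Handing in.

```bash
python3 -c "
from rig import r
print(r.finish_job())"
```

```text
the job is handed in; nothing more can be done
None
```

I pushed the paddle clockwise about 80° with the closed fingers until the pointer lay over the long mark. Then I pressed the grey box's button to its stop, lifted off and moved clear, and handed the job in at about 15 s. No verdict was reported.

- **Pointer:** after the push, the pointer strip read 171.8–172.0° and the mark 171.87°. The paddle itself suggested up to about 0.8° (2 mm) short, still inside the 6 mm limit.
- **Button:** the first press, about 4 mm off-centre, met a hard stop at z≈0.046 and 19 N, which I first took for the housing rim. After I re-centred, the force rose about 0.8 N/mm from z≈0.052 to the same stop. That is the full 6 mm travel, so the button top stands nearer 52 mm than the stated 48 mm.
- **Last view:** the vase stood centred and upright, the bystanders looked in place, the arm was clear, and the contact force was about 0.
- **Disagreement:** the final automatic pointer scan read 169–170°, off by 2–3°. The shadow behind the pointer had changed by then, and the raw dark-pixel columns were the same as in the earlier reading, so I trusted those.

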